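# Seat the carved panel on the jig's key and clamp it

### The arm

A 6-joint arm with a two-finger parallel gripper is mounted at the origin on the work surface. World frame = base frame: x ahead of the robot, y to its left, z up, the work surface at z = 0. Lengths are in mm, angles in rad, forces in N, time in s.
With the tool pointing down it reaches from about 400 to 825 mm from the base axis. Payload 7 kg.
Tool frame: the origin (TCP) lies at the very end of the fingers, on their centre line; the grasp point (between the pads) lies 19 mm behind it; z points along the fingers, y is the line along which they close (so a half turn about z gives the same grasp; the last joint's range is limited). The gripper opens to 88 mm and grips with 3 to 60 N. Pads are 19 mm wide; open, the fingers measure 130 mm over their backs; the gripper's body (78 mm by 193 mm) begins 47 mm behind the grasp point.
Start: joints at [1.432, 0.359, 0.012, 0, -1.224, -0.288], TCP at [279.429, 614.422, 226.561] pointing down, gripper open.
Joint ranges: [-3.07, 3.07], [-1.43, 2.12], [-1.02, 1.25], [-3.03, 1.67], [-3.05, -0], [-3.03, 3.03]. Speed limits (rad/s): [2.39, 2.39, 3.01, 3.14, 3.14, 3.14].

### API

Orientations are given as a unit quaternion [x, y, z, w].
In Python, from plant import bot gives the robot as it stands. Calls block until the motion is done:
- bot.move_ptp(position, orientation): joint-space move of the TCP to a pose.
- bot.line_to(position, velocity=150, ori=None): straight line of the TCP; ori=None keeps the orientation; velocity is the mean speed in mm/s.
- bot.move_joints(angles): joint-space move.
- bot.move_gripper(opening, force=None): finger opening in mm; force is the grip in N (None keeps the last); returns when the fingers have stopped.
- bot.pause(seconds).
- bot.solve_ik(position, orientation): joint angles nearest the present ones, or None.
- bot.read_state(): the state.
- bot.camera(name): name is "side" or "top" or "wrist"; returns the picture (400x640x3 uint8, red, green, blue); there is no depth.
- bot.get_calibration(name): a dict with "fx", "fy", "cx", "cy" (pixels), "distortion" ([k1, k2, p1, p2, k3] as OpenCV has them; the pictures are not rectified), "view" (4x4, takes a point from world to camera coordinates); the wrist camera has in their place "T_tool_cam" (4x4, takes a point from camera to tool coordinates, whose origin is the TCP and whose axes are the flange's). Camera axes: x right, y up, looking along -z (the intrinsics and any distortion apply to the point x, -y, -z); pixel columns grow to the right and rows downward; lengths in mm; the calibration is good to about 2 mm. A picture is of the moment at which its call begins: read the wrist's pose just before it. get_calibration takes no time and is no camera call.
A pose or a line that the arm cannot do raises bot.Unreachable and nothing moves.
- bot.close_job(): hands the job in; it is judged then, once.
The state is a dict: "t": time; "joint_pos": joint angles; "qvel": joint speeds; "tau": joint torques, N m; "tcp_pos": TCP position; "eef_rot": TCP orientation; "contact_force": force on the tool from outside, world axes, zero at the start; "moment": the same for the moment, N m; "width": finger opening in mm; "finger_force": force on a finger pad.
Only numpy, scipy, OpenCV 4.12 (cv2) and the standard library are available. Lean on these libraries where they do the work, as an engineer would, in place of code of your own. Each camera call takes 0.05 s, during which the arm holds its last target. There are 200 camera calls.

### The job

Put the carved wooden panel into the sloped jig so that the groove under it drops over the brass key and the panel lies fully down on the bed. The key has been set somewhere along the channel, so feel for it, and swing the orange clamp frame down onto the panel only once you are sure the panel is fully home. Let go at the end, and leave the glue bottle, the gouge and the small rosette where they are.

Things in the scene. Friction and masses are not known exactly. Their poses are not given: they have to be found in the camera images.
- panel: Loose dark wooden panel, 100 to 210 g, flat on the bench at first. Flange 72 mm (x) by 110 mm (y) by 18 mm; origin at the centre of its underside, z up. A groove 14 mm wide (y) and 9.5 mm deep runs along x right across the underside, centred at y = 0; same after a half turn. Carved bumps up to 5 mm high on the flange at y = +-35 mm.
- panel_grip (a point): Centre of the top of the panel's grip block, 50 mm above the underside. The block is 18 mm (panel x) by 26 mm (panel y) and stands 32 mm high on the middle of the flange: grip it across y.
- bed: Pale bed of the fixed jig, sloping 28 degrees down towards the robot. Origin on its upper surface midway between two aluminium rails, 75 mm above the bench; z is its normal, x up the slope away from the robot, y level along the channel. Channel between the rails: 82 mm wide (x = +-41 mm), 170 mm long along y, open-ended; rails 12 mm high, 8 mm wide. A brass key lies across it.
- channel_mid (a point): Same point as the bed's origin. The brass key is a fixed bar along bed x, 76 mm long, 10 mm wide (y), 8 mm high; its centre is anywhere within y = +-14 mm of this point and is not measured. Off the key the panel rides 8 mm proud; seated, its underside lies flat on the bed (bed z = 0), its y along the bed's y (either way round), its groove over the key with 2 mm play each side.
- clamp (a joint): Angle of the hinged clamp frame, rad: 0 = closed, bar resting on a fully seated panel; grows as it opens, range -0.06 to 2.1; starts at 1.75 to 2.0, about upright. It turns about the bed's y axis through clamp_hinge and stays where left (friction 0.18 N m: about 3 N on the bar moves it).
- clamp_hinge (a point): Middle of the clamp's hinge axis, at bed x = 55 mm, y = 0, z = 23 mm.
- clamp_bar (a point): Centre of the outer face (up when closed, away from the robot when open) of the orange clamp bar, 84 mm from the hinge axis, 5 mm outside the frame's middle plane. Bar 108 mm long (bed y), 14 wide, 10 thick, on two steel arms at y = +-49 mm; the grip block stands in the window between them. Closed, the bar lies over the panel's low edge, bed x = -36 to -22 mm.
- glue: Bystander: white glue bottle with brown cap, 52 mm across, 125 mm tall, standing; origin under its centre. Leave alone.
- gouge: Bystander: carving gouge lying on the bench, wooden handle 24 mm thick, 185 mm long overall along its x (handle from x = -100 to 0, blade to +85 mm); origin at bench height. Leave alone.
- rosette: Bystander: small carved wooden rosette, 60 mm across, 20 mm high, lying flat; origin under its centre. Leave alone.
Things that resemble listed ones, but are neither listed nor needed, are in the scene too. Of the things that look like the part that bears bed, the middle-sized one is meant.

How it is judged (in metres and radians):
On the way:
1. the panel lies fully down on the bed, over the key, with the clamp still open (z of panel in the frame of bed between -0.003 and 0.003 m and x of panel in the frame of bed between -0.008 and 0.008 m and y of panel in the frame of bed between -0.02 and 0.02 m and angle between the z axis of panel and the z axis of bed, either way round below 0.05 rad and value of joint clamp above 1 rad), for 0.2 s.
At the end, for the whole second after the job is handed in: The panel rests fully down in the channel over the key (underside within 3 mm of the bed and parallel to it within 0.05 rad, within 8 mm of the channel's middle and 20 mm of its centre), the clamp is closed on it (joint below 0.06 rad), and all is at rest (z of panel in the frame of bed between -0.003 and 0.003 m and x of panel in the frame of bed between -0.008 and 0.008 m and y of panel in the frame of bed between -0.02 and 0.02 m and angle between the z axis of panel and the z axis of bed, either way round below 0.05 rad and value of joint clamp below 0.06 rad and linear speed of panel below 0.02 m/s); the robot touches nothing.
It fails at once if the clamp is swung down (below 0.6 rad) while the panel is not fully seated on the bed (value of joint clamp below 0.6 rad and (z of panel in the frame of bed above 0.004 m or distance between panel and bed above 0.03 m or angle between the z axis of panel and the z axis of bed, either way round above 0.07 rad)).
It fails at once if the glue bottle, gouge or rosette is moved by more than 20 mm or the bottle tipped (distance of any of glue, gouge, rosette from where it was at the start of the episode above 0.02 m or angle between glue's own z axis and vertical above 0.3 rad).
It also fails if it takes over 64 s, if anything falls off the work surface, if the arm or the gripper's body presses on something with over 40 N, if the wrist force passes 120 N, or if a joint passes its speed limit or range.

## Working session

There is one attempt and no reset: what is moved stays moved. The work goes in short steps, each a Python script; the robot and the scene stay as the last script left them, time stands still between calls to the robot, and variables do not carry over. Pictures are saved under pics/ and viewed, at most 10 in all, crops included, and the job is handed in when it is done.

```bash
ls; mkdir -p pics
python3 - <<'E'
from plant import bot
import cv2,numpy as np
a=bot.camera("side");b=bot.camera("top")
cv2.imwrite("pics/side.png",a[:,:,::-1]);cv2.imwrite("pics/top.png",b[:,:,::-1])
for n in("side","top","wrist"):print(n,bot.get_calibration(n))
s=bot.read_state();print(s)
E
```

```text
pics
side {'fx': 380.14877568223784, 'fy': 380.14877568223784, 'cx': 320.2759089699305, 'cy': 201.17245408199773, 'distortion': array([0.01563792, 0.        , 0.        , 0.        , 0.        ]), 'view': array([[ 9.94317033e-01, -1.03894530e-01,  2.32285474e-02,
        -5.01153896e+02],
       [ 3.59903528e-02,  5.33390360e-01,  8.45103200e-01,
        -1.37712417e+02],
       [-1.00191483e-01, -8.39464502e-01,  5.34098321e-01,
        -9.28684428e+02],
       [ 0.00000000e+00,  0.00000000e+00,  0.00000000e+00,
         1.00000000e+00]])}
top {'fx': 424.19848713201105, 'fy': 424.19848713201105, 'cx': 313.4449562677342, 'cy': 197.1965342097085, 'distortion': array([-0.04019809,  0.        ,  0.        ,  0.        ,  0.        ]), 'view': array([[ 2.50023248e-02, -9.99284075e-01, -2.83940363e-02,
         7.09864010e+01],
       [ 9.95661295e-01,  2.23450466e-02,  9.03287542e-02,
        -5.17006544e+02],
       [-8.96296195e-02, -3.05292718e-02,  9.95507155e-01,
        -1.25591475e+03],
       [ 0.00000000e+00,  0.00000000e+00,  0.00000000e+00,
         1.00000000e+00]])}
wrist {'
[... 556 characters left out ...]
joint_pos': array([ 1.43210517e+00,  3.59309666e-01,  1.11528737e-02, -3.19760099e-04,
       -1.22407883e+00, -2.88111781e-01]), 'qvel': array([ 4.40285441e-04, -2.01827427e-03,  1.80975614e-03,  6.76882696e-04,
        5.21766301e-05, -4.80614009e-04]), 'tau': array([-1.38142637e-03, -5.84163308e+01,  2.93750918e+01,  7.01547951e+00,
        1.01764739e-02, -4.57030808e-05]), 'tcp_pos': array([279.2582745 , 614.04950215, 225.71900485]), 'eef_rot': array([ 9.77304394e-01, -2.11838574e-01, -9.61925584e-05,  7.28860284e-04]), 'contact_force': array([ 1.39506233,  0.23259039, -0.23343141]), 'moment': array([-0.02641013,  0.01925499, -0.03966004]), 'finger_force': 0.0, 'width': 87.575688035181}
```

View pics/side.png

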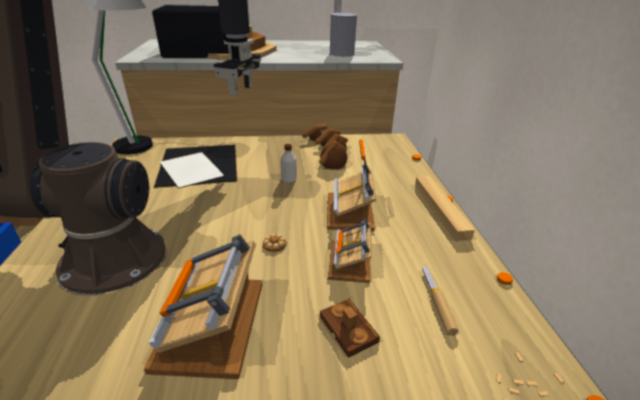

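View pics/top.png

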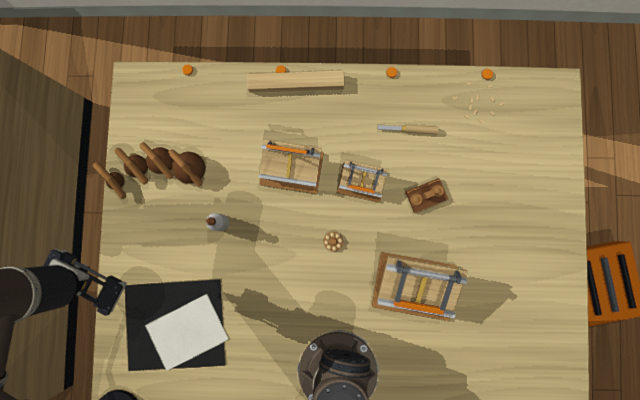

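Jig candidates in the top view: large at (420,287), middle at (291,167), small at (362,180). The middle one has the clamp standing upright, as described. The panel is at (427,194), the gouge at (410,129), the rosette at (333,240) and the glue at (217,222). I'll confirm with one enlarged crop.

Run:
```python
import cv2,numpy as np
a=cv2.imread("pics/side.png");b=cv2.imread("pics/top.png")
A=cv2.resize(a[130:290,310:400],None,fx=3.6,fy=3.6,interpolation=2)
B=cv2.resize(b[135:205,250:330],None,fx=5.5,fy=5.5,interpolation=2)
C=cv2.resize(b[170:220,395:455],None,fx=4,fy=4,interpolation=2)
o=np.zeros((600,790,3),np.uint8);o[:576,:324]=A;o[:385,330:770]=B;o[390:590,330:570]=C
cv2.imwrite("pics/crop.png",o)
```

```text
(no output)
```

View pics/crop.png

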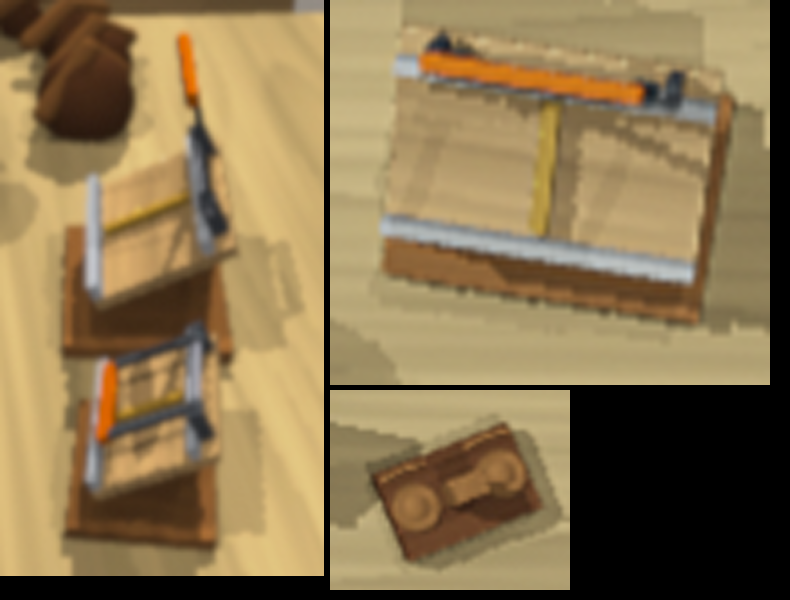

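The crop confirms the middle-sized jig: clamp upright, rails at top-view (259,176)–(316,184) and (262,147)–(320,155), key near (289,166). The panel with its grip block is at about (428,195).

```bash
cat > h.py <<'E'
import numpy as np,cv2
from scipy.spatial.transform import Rotation as R
from plant import bot
def ray(name,px,state=None):
    c=bot.get_calibration(name)
    K=np.array([[c['fx'],0,c['cx']],[0,c['fy'],c['cy']],[0,0,1]])
    n=cv2.undistortPoints(np.array([[px]],float),K,np.array(c['distortion']))[0,0]
    d=np.array([n[0],-n[1],-1])
    if name=='wrist':
        T=np.eye(4);T[:3,:3]=R.from_quat(state['eef_rot']).as_matrix();T[:3,3]=state['tcp_pos'];T=T@c['T_tool_cam']
    else: T=np.linalg.inv(c['view'])
    return T[:3,3],T[:3,:3]@d
def onz(name,px,z,state=None):
    o,d=ray(name,px,state);return o+d*(z-o[2])/d[2]
def proj(name,P,state=None):
    c=bot.get_calibration(name)
    K=np.array([[c['fx'],0,c['cx']],[0,c['fy'],c['cy']],[0,0,1]])
    if name=='wrist':
        T=np.eye(4);T[:3,:3]=R.from_quat(state['eef_rot']).as_matrix();T[:3,3]=state['tcp_pos'];V=np.linalg.inv(T@c['T_tool_cam'])
    else: V=c['view']
    p=(V@np.append(P,1))[:3]*[1,-1,-1]
    return cv2.projectPoints(p[None],np.zeros(3),np.zeros(3),K,np.array(c['distortion']))[0][0,0]
def down(yaw):  # tool z down, tool y at angle yaw from world x
    y=np.array([np.cos(yaw),np.sin(yaw),0]);z=np.array([0,0,-1.]);return R.from_matrix(np.c_[np.cross(y,z),y,z])
E
python3 - <<'E'
from h import *
f=lambda x,y:(250+(x-330)/5.5,135+y/5.5)
g=lambda x,y:(395+(x-330)/4,170+(y-390)/4)
for n,p,z in[("lowL",f(381,226),64.5),("lowR",f(695,270),64.5),("upL",f(395,66),106.7),("upR",f(716,112),106.7),("keytop",f(549,105),100),("keybot",f(540,232),66)]:print(n,onz("top",p,z)[:2].round(1))
for n,p,z in[("grip",g(467,487),50),("c1",g(375,475),18),("c2",g(505,425),18),("c3",g(543,508),9),("c4",g(410,556),0),("b1",g(415,507),23),("b2",g(500,470),23)]:print(n,onz("top",p,z)[:2].round(1))
for n,p in[("glue",(217,222)),("rosette",(333,240)),("small",(362,180))]:print(n,onz("top",p,50)[:2].round(1))
E
```

```text
lowL [570.5 243.4]
lowR [550.3  74.4]
upL [648.9 232.4]
upR [627.8  64.5]
keytop [631.1 151.9]
keybot [568.8 157.7]
grip [ 529.2 -258.5]
c1 [ 540.1 -196.8]
c2 [ 580.4 -295. ]
c3 [ 518.7 -326.1]
c4 [ 480.5 -227.2]
b1 [ 516. -226.]
b2 [ 545.4 -289.8]
glue [432.6 366.9]
rosette [388.3  22. ]
small [567.2 -60. ]
```

```bash
cat >> h.py <<'E'
def bedrot(yaw,s=28*np.pi/180): # columns bed x,y,z
    return R.from_euler('z',yaw)*R.from_euler('y',-s)
TOOLB=R.from_matrix(np.diag([1.,-1,-1])) # tool in bed: x=bed x, y=-bed y, z=-n
TOOLA=R.from_matrix(np.diag([-1.,1,-1]))
C0=np.array([605,153,75.]);YAW=np.radians(-7)
E
python3 - <<'E'
from h import *
B=bedrot(YAW)
for nm,TL,py in(("A",TOOLA,113),("B",TOOLB,-67)):
    for h in(27,60,120):
        print(nm,h,bot.solve_ik(C0+B.apply([0,0,h]),(B*TL).as_quat()))
    q=down(np.radians(py)).as_quat()
    for h in (27,150,200):print(nm,'panel',h,bot.solve_ik([529,-258,h],q))
import json
B2=bedrot(YAW)
q=down(np.radians(-67)).as_quat()
if bot.solve_ik([529,-258,190],q) is not None:
    bot.move_ptp([529,-258,190],q)
    s=bot.read_state();im=bot.camera("wrist");cv2.imwrite("pics/w1.png",im[:,:,::-1]);print(s['t'],s['tcp_pos'],s['eef_rot'])
    import pickle;pickle.dump(s,open('s1.pkl','wb'));print(proj('wrist',[529,-258,50],s))
E
```

```text
A 27 None
A 60 [ 0.47201199  0.10883991 -1.01306594  1.44700753 -0.26805111  2.73203812]
A 120 None
A panel 27 [-0.12182806  0.41916274 -0.41459578  0.         -0.73703781 -1.04754254]
A panel 150 [-0.12182806  0.27865187 -0.28873734  0.         -1.00340712 -1.04754254]
A panel 200 [-0.12182806  0.23645048 -0.22308133  0.         -1.11126451 -1.04754254]
B 27 None
B 60 [ 0.47201199  0.10883991 -1.01306594  1.44700753 -0.26805111 -0.40955454]
B 120 [ 0.73646846  0.003976   -0.93941319  0.92111463 -0.46261373 -0.09278399]
B panel 27 [-0.12182806  0.41916274 -0.41459578  0.         -0.73703781  2.09405011]
B panel 150 [-0.12182806  0.27865187 -0.28873734  0.         -1.00340712  2.09405011]
B panel 200 [-0.12182806  0.23645048 -0.22308133  0.         -1.11126451  2.09405011]
3.275 [ 529.31153527 -257.54906432  190.01173292] [9.79857038e-01 1.99700232e-01 3.18836504e-05 2.98532543e-05]
[316.66442849 184.02527701]
```

View pics/w1.png

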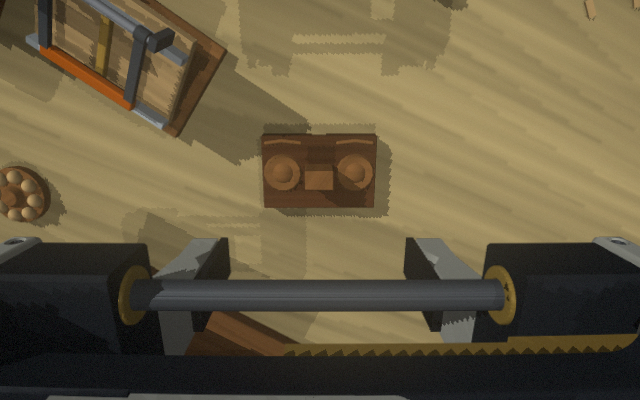

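The wrist image shows the panel square to the picture, with flange corners near (263,134), (376,134), (376,208) and (262,208), and the grip block near (319,178). The yaw estimate is good. The arm can't hold the full 28° tilt low over the bed, so I'll grip the block with the tool pitched relative to the panel. First I'll check which tilts are reachable and the clamp angle.

```bash
cat >> h.py <<'E'
def tool_in_panel(phi): # tool pitched by phi about y; panel seated => tool tilt 28deg-phi ; camera towards -x of panel
    return R.from_euler('y',phi)*TOOLA
def tcp_for(p,Rp,phi,G=45.):
    """TCP pose for panel origin p, rotation Rp"""
    Rt=Rp*tool_in_panel(phi);return p+Rp.apply([0,0,G])+Rt.apply([0,0,19.]),Rt.as_quat()
E
python3 - <<'E'
from h import *
import pickle
s=pickle.load(open('s1.pkl','rb'))
for p,z in(((263,141),18),((376,141),18),((376,208),18),((262,208),18),((319,178),50)):print(onz('wrist',p,z,s)[:2].round(1))
B=bedrot(YAW)
for n in("side","top"):
    im=cv2.cvtColor(cv2.imread(f"pics/{n}.png"),cv2.COLOR_BGR2HSV)
    m=cv2.inRange(im,(5,200,150),(14,255,255));k,_,st,ce=cv2.connectedComponentsWithStats(m)
    print(n,[(st[i].tolist(),ce[i].round(1).tolist()) for i in range(1,k) if st[i,4]>30])
    for th in(1.75,1.85,1.95,2.05):
        P=C0+B.apply(np.array([55,0,23])+84*np.array([-np.cos(th),0,np.sin(th)]))
        print(th,proj(n,P).round(1),P.round(0))
for ph in(8,12,16,20,24,28,32):
    phi=np.radians(ph);r=[]
    for sg in(1,-1):
        for z in(0,8,60):r.append(bot.solve_ik(*tcp_for(C0+B.apply([0,0,z]),B,sg*phi)) is not None)
        r.append(bot.solve_ik(*tcp_for(np.array([529,-258,0]),R.from_euler('z',np.radians(23)),sg*phi)) is not None)
    print(ph,r, (B*tool_in_panel(phi)).apply([0,0,1]).round(2))
E
```

```text
[ 540.2 -198. ]
[ 582.1 -296.6]
[ 521.7 -325.8]
[ 477.  -220.6]
[ 534.9 -257.7]
side [([337, 231, 6, 21, 58], [339.4, 241.3]), ([160, 260, 32, 53, 391], [178.1, 285.4]), ([498, 272, 15, 10, 91], [505.1, 277.3]), ([588, 395, 16, 5, 53], [594.3, 397.5])]
1.75 [358.4 150.2] [617. 152. 201.]
1.85 [361.6 149.6] [625. 151. 203.]
1.95 [364.7 149.2] [633. 150. 205.]
2.05 [367.9 149.1] [642. 148. 205.]
top []
1.75 [286.6 152. ] [617. 152. 201.]
1.85 [287.  148.8] [625. 151. 203.]
1.95 [287.4 145.6] [633. 150. 205.]
2.05 [287.9 142.5] [642. 148. 205.]
8 [True, True, True, True, False, False, False, True] [ 0.34 -0.04 -0.94]
12 [True, True, True, True, False, False, False, True] [ 0.27 -0.03 -0.96]
16 [True, True, True, True, False, False, False, True] [ 0.21 -0.03 -0.98]
20 [True, True, True, True, False, False, False, True] [ 0.14 -0.02 -0.99]
24 [True, True, True, True, False, False, False, True] [ 0.07 -0.01 -1.  ]
28 [True, True, True, True, False, False, False, True] [ 0.  0. -1.]
32 [True, True, True, True, False, False, False, True] [-0.07  0.01 -1.  ]
```

```bash
cat >> h.py <<'E'
PHI=np.radians(12)
E
python3 - <<'E'
from h import *
P=np.array([531,-259.5,0]);Rp=R.from_euler('z',np.radians(23.1))
bot.move_gripper(60,30)
p,q=tcp_for(P+[0,0,70],Rp,PHI);bot.move_ptp(p,q)
p,q=tcp_for(P,Rp,PHI);bot.line_to(p,100)
s=bot.read_state();print(s['tcp_pos'],p,s['contact_force'])
bot.move_gripper(10,30);s=bot.read_state();print(s['width'],s['finger_force'],s['contact_force'],s['tcp_pos'])
bot.line_to(p+[0,0,150],150)
s=bot.read_state();print(s['t'],s['width'],s['contact_force'])
B=bedrot(YAW)
p,q=tcp_for(C0+B.apply([0,0,90]),B,PHI);bot.move_ptp(p,q);bot.pause(.3)
s=bot.read_state();print(s['t'],s['width'],s['contact_force'],s['joint_pos'])
for n in("side","wrist"):cv2.imwrite(f"pics/{n}2.png",bot.camera(n)[:,:,::-1])
a=cv2.imread("pics/side2.png")[110:260,270:430];b=cv2.imread("pics/wrist2.png")
o=np.zeros((600,800,3),np.uint8);o[:300,:320]=cv2.resize(a,None,fx=2,fy=2,interpolation=2);o[:300,320:800]=cv2.resize(b,(480,300));
t=bot.camera("top")[:,:,::-1][125:215,240:340];o[300:597,:330]=cv2.resize(t,None,fx=3.3,fy=3.3,interpolation=2);cv2.imwrite("pics/c2.png",o)
E
```

```text
[ 527.80789323 -261.17094998   26.85148778] [ 527.36640879 -261.04985799   26.41519559] [ 0.77297728  1.06965919 -0.1744905 ]
25.67718294036605 30.000524818897247 [-0.03675604  1.24938851  2.64621189] [ 527.41009295 -261.01239681   26.56959985]
9.4167 25.652575859045605 [ 0.34846279  0.3770443  -1.54400963]
11.2667 25.515078569303565 [ 0.2632749  -0.02328776 -1.84148767] [ 0.75981     0.08494032 -0.6380791   0.33834197 -0.69656109 -2.69783849]
```

View pics/c2.png

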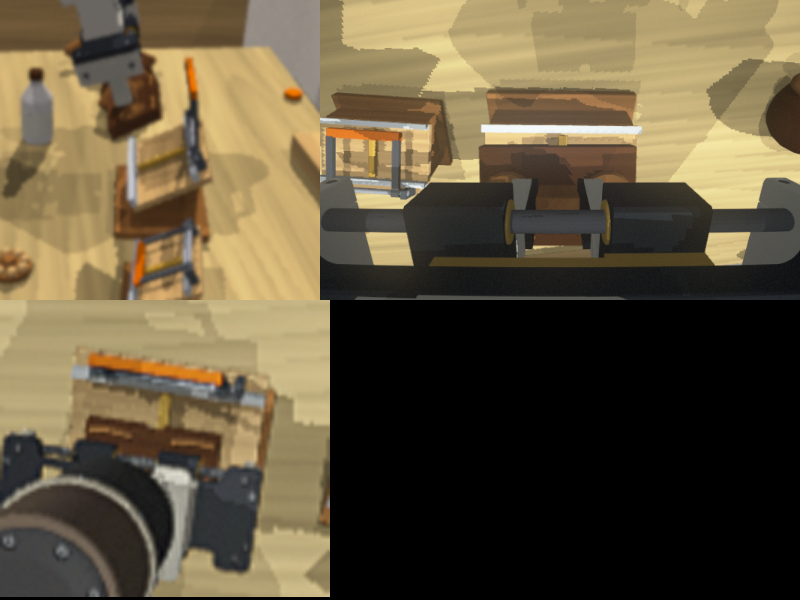

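The side, wrist and top crops show the panel held parallel above the bed and clear of the clamp. The near rail spans about (482–640,129) in the wrist crop, with the key just visible at (560,138). I'll correct the bed and key estimate from the full wrist image.

Run:
```python
from h import *
im=cv2.imread("pics/wrist2.png");s=bot.read_state()
m=cv2.inRange(im,(190,190,190),(255,255,255));k,l,st,ce=cv2.connectedComponentsWithStats(m[150:195,200:440])
i=1+np.argmax(st[1:,4]);ys,xs=np.where(l==i);ys+=150;xs+=200
pl=(xs.min(),ys[xs<xs.min()+6].mean());pr=(xs.max(),ys[xs>xs.max()-6].mean());print(pl,pr,st[i])
B=bedrot(YAW)
for n,p,z in(("L",pl,64.5),("R",pr,64.5)):
    P=onz('wrist',p,z,s);print(n,P.round(1),B.inv().apply(P-C0).round(1))
hsv=cv2.cvtColor(im,cv2.COLOR_BGR2HSV)[178:193,200:440]
mk=cv2.inRange(hsv,(15,140,60),(32,255,255))
for r in range(15):
    x=np.where(mk[r])[0]+200; print(r+178,x.tolist()[:3],x.tolist()[-3:],len(x))
for u in((300,184),(320,184),(340,184)):print(u,B.inv().apply(onz('wrist',u,75-12,s)-C0).round(1))
cv2.imwrite("pics/w2c.png",cv2.resize(im[140:215,190:450],None,fx=3,fy=3,interpolation=2))
```

```text
(np.int64(215), np.float64(170.59016393442624)) (np.int64(428), np.float64(172.82758620689654)) [  15   16  214   13 2191]
L [549.8  78.   64.5] [-45.2 -81.2  12.2]
R [572.4 245.7  64.5] [-43.4  88.   11.2]
178 [] [] 0
179 [] [] 0
180 [] [] 0
181 [] [] 0
182 [318, 319, 320] [326, 327, 328] 11
183 [320, 321, 322] [326, 327, 328] 7
184 [321, 328] [321, 328] 2
185 [325, 327, 328] [325, 327, 328] 3
186 [323, 324, 328] [323, 324, 328] 3
187 [326, 328] [326, 328] 2
188 [328] [328] 1
189 [323, 327, 328] [323, 327, 328] 3
190 [320, 323, 324] [323, 324, 328] 4
191 [320, 323, 324] [326, 327, 328] 7
192 [321, 325, 328] [321, 325, 328] 3
(300, 184) [-34.2 -14.2   4.6]
(320, 184) [-34.2   2.1   4.6]
(340, 184) [-34.2  18.4   4.6]
```

View pics/w2c.png

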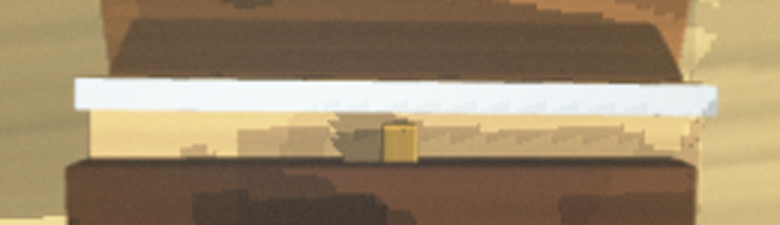

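The key is in view at crop (400,142), about 4–5 mm to +y of the panel centre. I'll go down there, feeling in small steps.

```bash
cat >> h.py <<'E'
YAW=np.radians(-7.3);C0=np.array([605.5,153,75.]);B=bedrot(YAW)
def go(x,y,z,v=40):
    p,q=tcp_for(C0+B.apply([x,y,z]),B,PHI);bot.line_to(p,v,ori=q)
def F(base=0):
    s=bot.read_state();return B.inv().apply(s['contact_force'])-base,s
def where(s): # panel origin in bed frame assuming nominal grip
    Rt=R.from_quat(s['eef_rot']);Rp=Rt*tool_in_panel(PHI).inv()
    return B.inv().apply(s['tcp_pos']-Rt.apply([0,0,19.])-Rp.apply([0,0,45.])-C0)
def feel(x,y,z0,zmin,lim=8,step=1.):
    go(x,y,z0);bot.pause(.15);b,_=F();z=z0
    while z>zmin:
        z-=step;go(x,y,z);bot.pause(.05);f,s=F(b)
        if f[2]>lim:break
    print('feel',x,y,'cmd',round(z,1),'at',where(s).round(2),'f',f.round(1),'w',round(s['width'],1),'t',s['t'])
    return z,f,b
E
python3 - <<'E'
from h import *
go(0,4.5,40,120)
feel(0,4.5,14,-3)
E
```

```text
feel 0 4.5 cmd -1.0 at [ 0.13  4.63 -0.27] f [-2.7  0.3 11.6] w 26.1 t 17.4333
```

Contact came at z≈-0.3, not about 8, so the panel appears to be over the key. I'll confirm by probing sideways for the key's walls.

Run:
```python
from h import *
go(0,4.5,0);b=F()[0];print(b.round(1))
lim={}
for sg in(1,-1):
    for k in range(1,8):
        y=4.5+sg*k*.7;go(0,y,0);f,s=F(b)
        if abs(f[1])>7:break
    print(sg,round(y,1),where(s).round(2),f.round(1));lim[sg]=y
    go(0,4.5,0)
y=(lim[1]+lim[-1])/2
go(0,y,0);f,s=F();print(y,where(s).round(2),f.round(1),s['t'])
for n in("side","wrist"):cv2.imwrite(f"pics/{n}3.png",bot.camera(n)[:,:,::-1])
a=cv2.imread("pics/side3.png")[130:250,300:400];b=cv2.imread("pics/wrist3.png")
o=np.zeros((480,800,3),np.uint8);o[:480,:400]=cv2.resize(a,None,fx=4,fy=4,interpolation=2);o[:250,400:800]=cv2.resize(b,(400,250));cv2.imwrite("pics/c3.png",o)
```

```text
[-0.  -0.7 -1.1]
1 8.7 [-0.34  6.31 -0.03] [ 3.5 -8.5  1.2]
-1 0.3 [0.3  2.04 0.09] [-4.2  8.2 -1.3]
4.5 [-0.06  4.16 -0.03] [-0.7  0.1 -1. ] 21.45
```

View pics/c3.png

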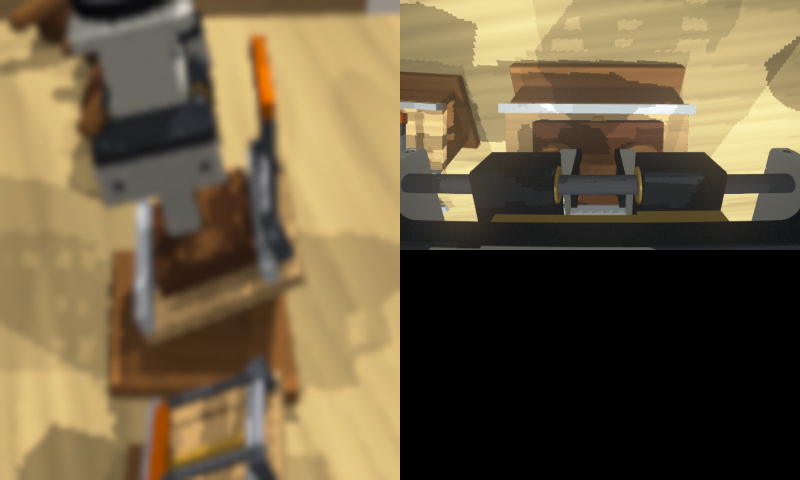

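The side probe met walls at y=2.0 and 6.3, matching the 4 mm groove play, and the picture shows the panel flat between the rails with the clamp upright. I'll press it down, release, retract and check.

Run:
```python
from h import *
go(0,4.2,-1);f,s=F();print(where(s).round(2),f.round(1))
bot.move_gripper(50,20);bot.pause(.3)
go(0,4.2,70,80)
up=tcp_for(C0+B.apply([0,4.2,70]),B,PHI)[0];up[2]=290;bot.line_to(up,200)
Rv=R.from_euler('z',YAW)*TOOLA
t=C0+B.apply([0,-33,0]);d=R.from_euler('z',YAW).apply([1,0,0])
p=t+d*52;p[2]=290
bot.move_gripper(0,20);bot.move_ptp(p,Rv.as_quat())
s=bot.read_state();print(s['t'],s['width'],s['tcp_pos'],s['joint_pos'])
a=bot.camera("side")[:,:,::-1];b=bot.camera("top")[:,:,::-1];w=bot.camera("wrist")[:,:,::-1]
o=np.zeros((600,800,3),np.uint8);o[:480,:400]=cv2.resize(a[130:250,300:400],None,fx=4,fy=4,interpolation=2)
o[:250,400:800]=cv2.resize(w,(400,250));o[250:600,400:790]=cv2.resize(b[140:210,250:328],None,fx=5,fy=5,interpolation=2);cv2.imwrite("pics/c4.png",o)
```

```text
[ 0.15  4.31 -0.31] [-3.1  0.  10.5]
26.1167 0.5793640465075642 [653.87675972 112.59811634 288.28114436] [ 4.63743519e-01  3.11730273e-01  8.31033887e-02 -7.41537938e-05
 -1.34445851e+00 -2.16450498e+00]
```

View pics/c4.png

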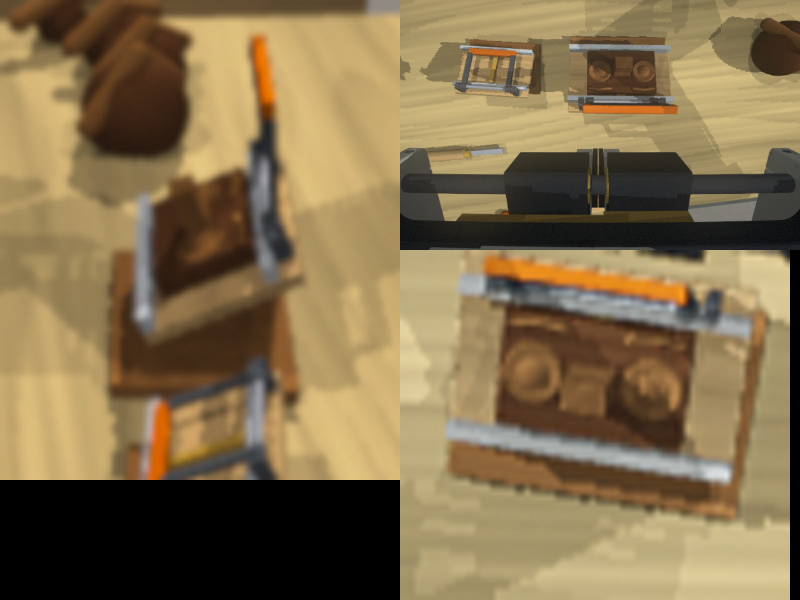

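The panel lies flat and straight between the rails, the clamp is still open, and the fingers are behind the bar. Now I'll swing the clamp down along its arc, watching the force.

Run:
```python
from h import *
d=R.from_euler('z',YAW).apply([1,0,0]);a28=np.radians(28)
def tgt(th):
    c=np.array([55,-33,23.])+84*np.array([-np.cos(th),0,np.sin(th)])+5*np.array([np.sin(th),0,np.cos(th)])
    return C0+B.apply(c)+d*9.5*np.clip(np.sin(th-a28)/.3,-1,1)
p=C0+B.apply([0,-33,0])+d*52;p[2]=196
bot.line_to(p,150);b,s=F();print(s['tcp_pos'],s['t'])
for i,th in enumerate(np.arange(1.95,-.061,-.09)):
    q=tgt(th)
    if th>1.7:q[2]=min(q[2],198)
    bot.line_to(q,90);f,s=F(b);n=np.linalg.norm(f)
    if i%3==0 or n>8:print(round(th,2),f.round(1),round(s['t'],1))
    if n>18:break
s=bot.read_state();print(th,s['tcp_pos'],q,s['t'])
o=np.zeros((480,800,3),np.uint8);a=bot.camera("side")[:,:,::-1];t=bot.camera("top")[:,:,::-1]
o[:480,:400]=cv2.resize(a[130:250,300:400],None,fx=4,fy=4,interpolation=2);o[:350,400:790]=cv2.resize(t[140:210,250:328],None,fx=5,fy=5,interpolation=2);cv2.imwrite("pics/c5.png",o)
```

```text
[653.30579557 114.06236956 197.32114797] 27.0417
1.95 [0.2 0.2 0.6] 27.3
1.68 [-0.4  0.8 -0.2] 28.0
1.41 [-0.2  0.6 -0.2] 28.8
1.14 [-0.2  0.3  0.6] 29.5
0.87 [1.  0.1 0.8] 30.3
0.6 [ 0.5  0.8 -0.6] 31.0
0.33 [ 1.3 -0.3  0.1] 31.8
0.06 [ 0.5  0.  -0.4] 32.5
-0.03 [ 0.5 -0.3 17.9] 32.8
-0.030000000000001803 [554.67569397 126.44564318  85.32693754] [554.52338671 126.26058556  83.82851112] 32.7917
```

View pics/c5.png

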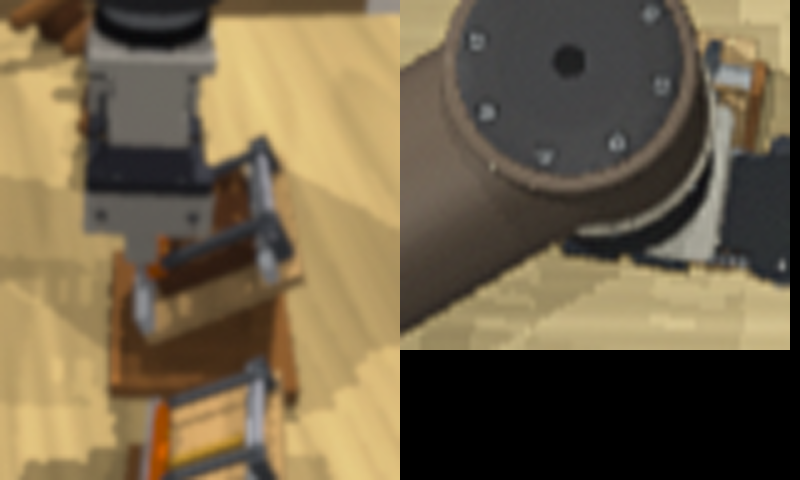

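The clamp is down on the panel with a firm 18 N stop at about θ≈0. I'll retract and take a last look.

Run:
```python
from h import *
s=bot.read_state();p=s['tcp_pos'].copy();p[2]=230;bot.line_to(p,120)
p[2]=320;p[0]-=60;p[1]-=330;bot.line_to(p,250);bot.pause(.3)
print(bot.read_state()['t'])
o=np.zeros((480,800,3),np.uint8);a=bot.camera("side")[:,:,::-1];t=bot.camera("top")[:,:,::-1]
o[:480,:400]=cv2.resize(a[130:250,300:400],None,fx=4,fy=4,interpolation=2);o[:350,400:790]=cv2.resize(t[140:210,250:328],None,fx=5,fy=5,interpolation=2);cv2.imwrite("pics/c6.png",o)
for th in(0,.05,.1,.2):
    P=C0+B.apply(np.array([55,0,23])+84*np.array([-np.cos(th),0,np.sin(th)])+5*np.array([np.sin(th),0,np.cos(th)]))
    u,v=proj("top",P);x,y=proj("side",P);print(th,400+(u-250)*5,(v-140)*5,(x-300)*4,(y-130)*4)
```

```text
36.1
0 587.3306354792663 184.0908219430854 149.5851409193258 228.37588890225004
0.05 586.2797648404654 185.97941451549673 147.49409501586206 223.54678691570655
0.1 585.2632675272054 187.52827372975943 145.67827488645344 218.6116096337853
0.2 583.3443832220763 189.57912780533178 142.89559955034565 208.46808371400527
```

View pics/c6.png

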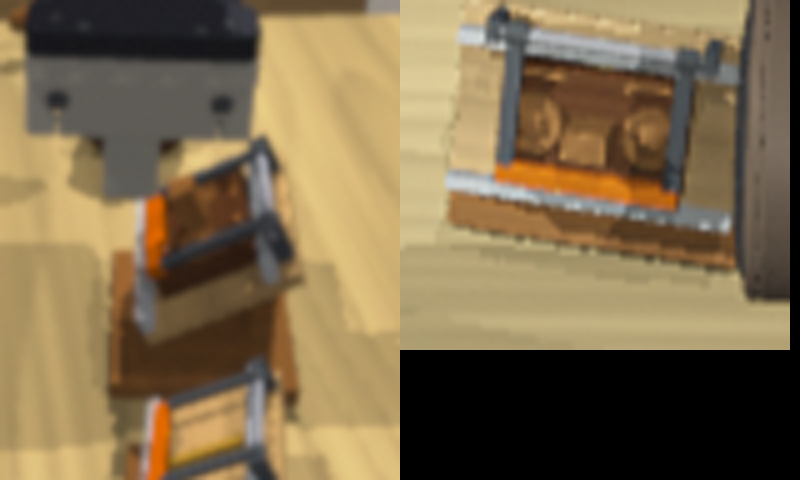

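The bar centre is at (588,184) in the top crop and about (155,235) in the side crop, both matching θ≈0. The panel is seated and the robot is clear, so I'm handing in.

```bash
python3 -c "
from plant import bot
print(bot.close_job())"
```

```text
the job is handed in; nothing more can be done
None
```

I handed the job in at about 36 s of the 64 s limit, with no score returned: the panel is seated over the key (found about 4 mm to +y), the clamp is closed on it, the robot is clear, and I moved none of the bystanders knowingly but took no final picture of them.

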